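Put the eraser away in the push-latch drawer

ROBOT

A 6-joint arm with a two-finger parallel gripper is mounted at the origin on a cart in front of the work surface, level with it; the furniture and walls round the work are solid. World frame = base frame: x ahead of the robot, y to its left, z up, the work surface at z = 0. Lengths are in m, angles in degrees, forces in N, time in s.
With the tool pointing down it reaches from about 0.3 to 0.825 m from the base axis. Payload 5.4 kg.
Tool frame: the origin (TCP) lies between the finger pads; the fingertips stand 22 mm ahead of it and the grasp point (between the pads) lies 3 mm ahead of it; z points along the fingers, x is the direction in which the jaws open and shut, and the axes are right-handed (so a half turn about z gives the same grasp; the last joint's range is limited). The gripper opens to 92 mm and grips with 3 to 60 N. Pads are 20 mm wide; open, the fingers measure 128 mm over their backs; the gripper's body (75 mm by 189 mm) begins 69 mm behind the grasp point.
Start: joints at [51.904, 9.076, 91.501, -0, 79.423, -12.038], TCP at [0.253, 0.517, 0.237] pointing down, gripper open.
Joint ranges: [-166.64, 166.64], [-54.1, 131.32], [10.49, 154.53], [-73.88, 253.88], [9.74, 151.15], [-171.62, 171.62]. Speed limits (degrees/s): [147.25, 147.25, 180, 180, 180, 180].

INTERFACE

Orientations are given as [roll, pitch, yaw] about the fixed x, y, z axes, in that order (R = Rz(yaw) Ry(pitch) Rx(roll)).
In Python, from plant import * gives the robot as it stands.
- The arm moves only by the tool apply_moves, never from a script. Its argument "series" is a list of rows, each an object with "claw": the opening, from -1 (shut) to 1 (fully open); "linear": the shift along the tool's x, y, z in m, a list of three; "twist": the turn about the tool's z in rad. In form: [{"claw": claw, "linear": [dx, dy, dz], "twist": twist}, ...]. A call has exactly 5 rows; each row is the pose to reach, as a shift and turn from the pose commanded when the call began, along the tool's axes at that moment; what a row does not reach only later rows make up. A row lasts 1/8 s, in which the tool goes at most 62.5 mm and 10.7 degrees, less where a joint would pass 70% of its speed; a pose out of reach is approached as far as the arm can. A call with a gripper value outside its range is refused whole. The fingers move at their own pace and stop on an object; "newtons" is the grip in N (left out, the last holds). Time passes only in rows, so rows that repeat a pose let the fingers close, or fill a call up. It gives the time, the measured TCP pose, the force and the opening at its end, in the units of the state.
- get_obs(): the state, without advancing time (a new reading comes with each control period).
- snapshot(name): name is "scene" or "top"; returns a dict with "image" (384x512x3 uint8, blue, green, red), "fovy" (degrees; the focal length in pixels is half the picture's height over the tangent of half this angle, whatever the lens; pixels are square), "cx", "cy" (the principal point, pixels), "dist" ([k1, k2, p1, p2, k3] as OpenCV has them; the pictures are not rectified), "xyz" and "attitude" of the camera in the world. Camera axes: x right, y down, z forward; pixel columns grow to the right and rows downward; lengths in m; the calibration is good to about 2 mm. A picture is of the moment at which its call begins. There is no depth.
- finish_job(): hands the job in, once; it reports no verdict.
The state is a dict: "time": time; "joints": joint angles; "joint_velocities": joint speeds; "joint_torque": joint torques, N m; "eef_pos": TCP position; "tcp_rot": TCP orientation; "contact_force": force on the tool from outside, world axes, zero at the start; "torque": the same for the moment, N m; "width": finger opening in m.
Only numpy, scipy, OpenCV 4.12 (cv2) and the standard library are available. Lean on these libraries where they do the work, as an engineer would, in place of code of your own. Each camera call takes 0.05 s, during which the arm holds its last target.

TASK

Put the white eraser away in the little wooden drawer unit: push the drawer's front in gently until it stops and let go so that it springs out, lay the eraser flat inside the open drawer, then push the drawer back in the same way so that it catches and stays shut. Never press hard on the unit (no more than 30 N) and leave the other things on the table where they are.

Things in the scene. Friction and masses are not known exactly. Their poses are not given: they have to be found in the camera images.
- drawer_unit: Low wooden box, 150 (x, depth) x 150 (y) x 58 (z) mm, fixed to the table, with one drawer in its open front, held by a push-push catch: press the front to the stop and let go, and it springs out; push it in to the stop and let go, and it is caught. Origin: centre of its underside, on the table. Its own -x axis points out of the front (roughly at the robot), z up.
- drawer_face (a point): Centre of the drawer's flat front face (no handle): 130 mm wide (y), 36 mm high, 12 to 48 mm over the table; axes parallel to the unit's. Caught shut it lies 92 mm in front of the unit's origin, and the front, 18 mm thick, stands 17 mm proud of the box. It moves with the drawer, which springs out 95 mm and needs that way free.
- drawer (a joint): How far the drawer is out (m, along the unit's -x): 0 caught shut, 0.095 sprung out, negative when pressed in farther. The spring pushes out with 5.5 N at 0, 2 N at 0.095. The hard stop of the catch, felt as a steep rise of force above the spring's 6 N, lies 7.5 to 14 mm inward of 0, unseen and different each time; let go more than 1 mm short of it, the catch may not work. 15 N is plenty.
- drawer_in (a point): Centre of the drawer's inner floor, 23.5 mm over the table; axes parallel to the unit's. The inside is 88 (x) x 114 (y) mm and its side and back walls rise 18 mm over the floor (the front 25 mm). Fully out, all of it lies in front of the box. It moves with the drawer.
- eraser: White vinyl eraser, 22 (x) x 58 (y) x 12 (z) mm, about 22 g, lying flat. Origin: centre of its underside.
- glue_stick: Glue stick with a green cap, 24 (x) x 96 (y) x 24 (z) mm, lying on the table; a bystander. Origin: centre of its underside.
- marker: Purple marker pen, 16 x 139 (y) x 17 mm, lying on the table; a bystander. Origin: centre of its underside.
- tube_white: White paint tube, 41 x 134 (y) x 32 mm, lying on the table; a bystander. Origin: centre of its underside.
Mind the look-alikes: they are no part of the job. Of the things like the eraser, leave any that is pink; of the rest the smaller one is meant.

How it is judged (in metres and radians):
On the way, in this order (a step that is already met when the one before it is completed fails the run):
1. the drawer has been freed and has sprung out by more than 80 mm (value of joint drawer above 0.08 m), for 0.2 s.
2. the eraser lies flat inside the open drawer (value of joint drawer above 0.06 m and x of eraser in the frame of drawer_in between -0.042 and 0.042 m and y of eraser in the frame of drawer_in between -0.055 and 0.055 m and z of eraser in the frame of drawer_in below 0.005 m and contact force between the fingers and eraser below 0.1 N and angle between eraser's own z axis and vertical below 0.15 rad), for 0.2 s.
At the end, for the whole second after the job is handed in: The drawer is caught shut again by its own catch (within 3 mm of where it was at the start, at rest) with the eraser lying flat on its floor, at rest (value of joint drawer between -0.003 and 0.003 m and velocity of joint drawer between -0.005 and 0.005 m/s and x of eraser in the frame of drawer_in between -0.042 and 0.042 m and y of eraser in the frame of drawer_in between -0.055 and 0.055 m and z of eraser in the frame of drawer_in below 0.005 m and angle between eraser's own z axis and vertical below 0.15 rad and linear speed of eraser below 0.02 m/s); the robot touches nothing.
It fails at once if the drawer unit or its drawer is pressed with more than 32 N (contact force between any of the fingers, the arm and drawer_unit above 32 N).
It fails at once if a bystander (glue stick, marker or white tube) is moved by more than 30 mm (distance of any of glue_stick, marker, tube_white from where it was at the start of the episode above 0.03 m).
It also fails if it takes over 72 s, if anything falls off the work surface, if the arm or the gripper's body presses on something with over 40 N, if the wrist force passes 120 N, or if a joint passes its speed limit or range.

## Working session

There is one attempt and no reset: what is moved stays moved. The work goes in short steps, Python scripts to look and compute and a tool call to move; the robot and the scene stay as the last step left them, time stands still between calls to the robot, and variables do not carry over. Pictures are saved under pics/ and viewed, and the job is handed in when it is done.

Besides the shell and the picture viewer there is one more tool, called after "Call:" as a command line: name --argument value ..., lists and objects as JSON in quotes. apply_moves: Moves the arm, as the interface text tells. Its arguments: {"type":"object","properties":{"series":{"type":"array","items":{"type":"object","properties":{"claw":{"type":"number"},"linear":{"type":"array","items":{"type":"number"}},"twist":{"type":"number"}}}},"newtons":{"type":"number"}},"required":["series"]}

```bash
ls; mkdir -p pics
python3 - <<'E'
from plant import *
import cv2, json
o=get_obs(); print(o)
for n in("scene","top"):
    s=snapshot(n); cv2.imwrite(f"pics/{n}0.png",s["image"]); print({k:v for k,v in s.items() if k!="image"})
E
```

```text
pics
{'time': 0.0, 'joints': array([ 5.19040200e+01,  9.11219656e+00,  9.15708787e+01, -2.21571188e-03,
        7.94221840e+01, -1.20373947e+01]), 'joint_velocities': array([-0.01403648,  0.02190034, -0.01710994,  0.03576444, -0.00746235,
       -0.10848077]), 'joint_torque': array([-1.50524073e-03, -3.85589433e+01, -3.22108734e+01,  6.99239457e-02,
        3.82305938e-02, -1.63963778e-04]), 'eef_pos': array([0.2522534 , 0.51607217, 0.23563464]), 'tcp_rot': array([-1.79980178e+02,  1.03398849e-01,  6.39418414e+01]), 'contact_force': array([-0.37797464, -0.52288401,  0.23260154]), 'torque': array([ 0.01100933,  0.00727176, -0.0186088 ]), 'width': 0.09218261904933134}
{'fovy': 51.7779447614468, 'cx': 262.3338552660115, 'cy': 187.71571921802376, 'dist': array([-0.12593526,  0.        ,  0.        ,  0.        ,  0.        ]), 'xyz': array([-0.19816823, -0.49149985,  1.04406637]), 'attitude': array([-136.84821813,   -0.9347085 ,  -58.04148155])}
{'fovy': 57.346917341342134, 'cx': 251.62349266734677, 'cy': 188.70082653261764, 'dist': array([0.03304152, 0.        , 0.        , 0.        , 0.        ]), 'xyz': array([ 0.34594782, -0.037859  ,  1.09730054]), 'attitude': array([-1.67507925e+02,  1.28963316e-01, -8.34420262e+01])}
```

View pics/scene0.png

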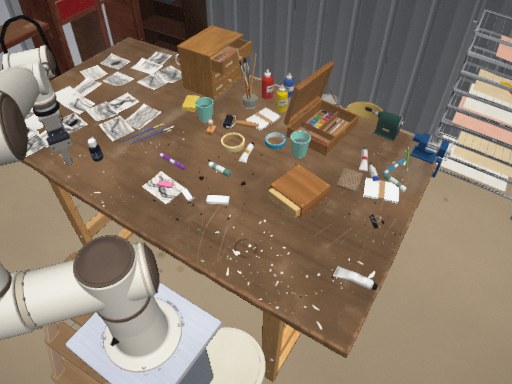

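View pics/top0.png

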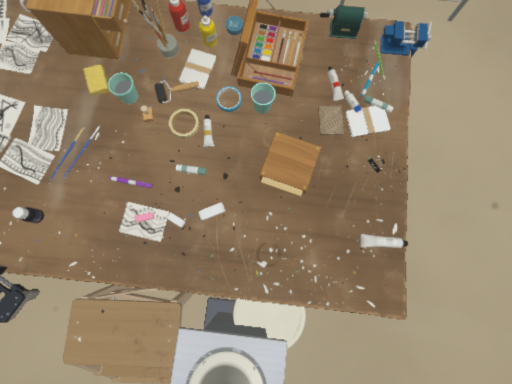

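Run:
```python
import cv2, numpy as np
a=cv2.imread("pics/top0.png")[120:260,100:330]; b=cv2.imread("pics/scene0.png")[140:230,130:350]
cv2.imwrite("pics/topz.png",cv2.resize(a[:, :160],None,fx=5,fy=4.0 and 5,interpolation=cv2.INTER_CUBIC)[-600:])
cv2.imwrite("pics/topz2.png",cv2.resize(a[0:85,140:230],None,fx=7,fy=7,interpolation=cv2.INTER_CUBIC)[-600:])
cv2.imwrite("pics/scenez.png",cv2.resize(b,None,fx=3.6,fy=3.6,interpolation=cv2.INTER_CUBIC))
```

```text
(no output)
```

View pics/topz.png

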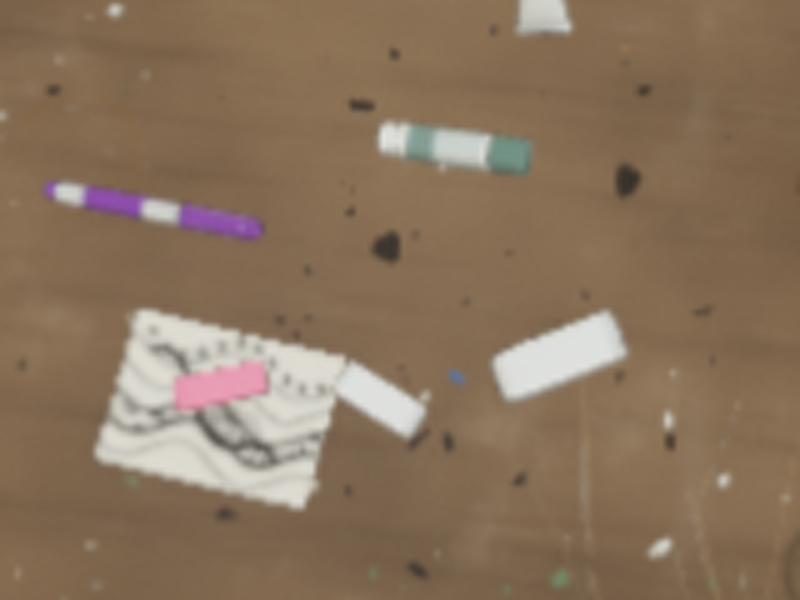

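View pics/topz2.png

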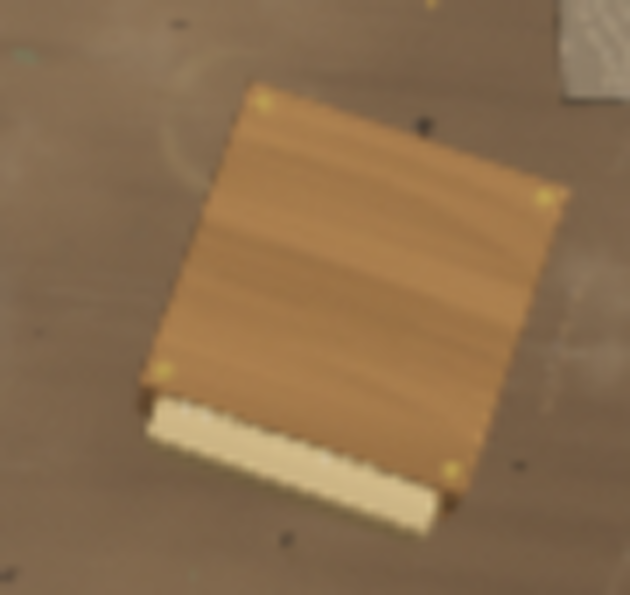

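View pics/scenez.png

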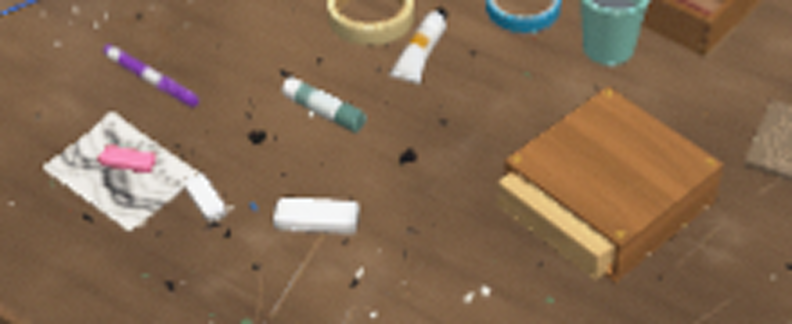

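```bash
cat > h.py <<'E'
import numpy as np, cv2, pickle
from scipy.spatial.transform import Rotation as R
def K(s):
    h=s["image"].shape[0]; f=h/2/np.tan(np.radians(s["fovy"]/2))
    return np.array([[f,0,s["cx"]],[0,f,s["cy"]],[0,0,1.]])
def w(s,px,z):
    u=cv2.undistortPoints(np.array(px,float).reshape(-1,1,2),K(s),s["dist"])[:,0]
    Rm=R.from_euler('xyz',s["attitude"],degrees=True).as_matrix()
    d=np.c_[u,np.ones(len(u))]@Rm.T; c=s["xyz"]
    return c+d*((z-c[2])/d[:,2])[:,None]
def proj(s,P):
    Rm=R.from_euler('xyz',s["attitude"],degrees=True).as_matrix()
    rv=cv2.Rodrigues(Rm.T)[0]; t=-Rm.T@s["xyz"]
    return cv2.projectPoints(np.array(P,float),rv,t,K(s),s["dist"])[0][:,0]
E
python3 - <<'E'
from plant import *
from h import *
s=snapshot("top"); s2=snapshot("scene"); pickle.dump((s,s2),open("s0.pkl","wb"))
g=lambda z,ox,oy,k:[((u+.5)/k-.5+ox,(v+.5)/k-.5+oy) for u,v in z]
b=w(s,g([(252,85),(570,190),(462,495),(145,382)],240,120,7),.058); print(b, b.mean(0))
for e in (b[3]-b[0],b[2]-b[1],b[0]-b[1],b[3]-b[2]): print(np.linalg.norm(e),np.degrees(np.arctan2(e[1],e[0])))
f=w(s,g([(148,434),(425,535)],240,120,7),.048); print("face top",f)
p=g([(358,362),(427,402),(408,438),(338,398)],100,140,5)
e=w(s,p,.012); print(p,e,e.mean(0))
for n,im,(x,y) in(("t",s["image"],(176,220)),("s",s2["image"],(187,194))):
    c=im[y-20:y+20,x-25:x+25]; cv2.imwrite(f"pics/er_{n}.png",cv2.resize(c,None,fx=14,fy=14,interpolation=cv2.INTER_CUBIC))
E
```

```text
[[ 0.76514058 -0.06303779  0.058     ]
 [ 0.73171068 -0.20816722  0.058     ]
 [ 0.58811274 -0.17196616  0.058     ]
 [ 0.62277078 -0.03035962  0.058     ]] [ 0.6769337 -0.1183827  0.058    ]
0.14607197563710092 167.07280041910437
0.1480908057591452 165.8505609912605
0.14892987972124314 77.02844134357129
0.1457861184797426 76.24727262505989
face top [[ 0.6021142  -0.03416902  0.048     ]
 [ 0.57086466 -0.15874257  0.048     ]]
[(171.2, 212.0), (185.0, 220.0), (181.2, 227.2), (167.2, 219.2)] [[0.48216454 0.232532   0.012     ]
 [0.46225463 0.18598998 0.012     ]
 [0.43887266 0.1941395  0.012     ]
 [0.45851114 0.24111595 0.012     ]] [0.46045074 0.21344436 0.012     ]
```

View pics/er_t.png

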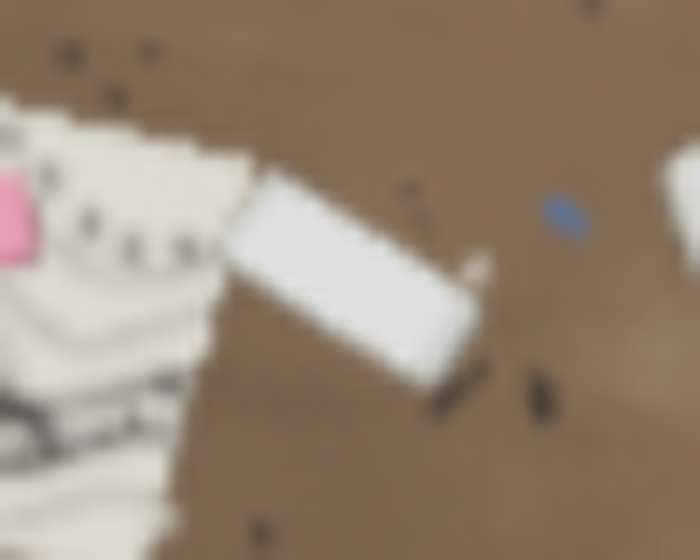

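View pics/er_s.png

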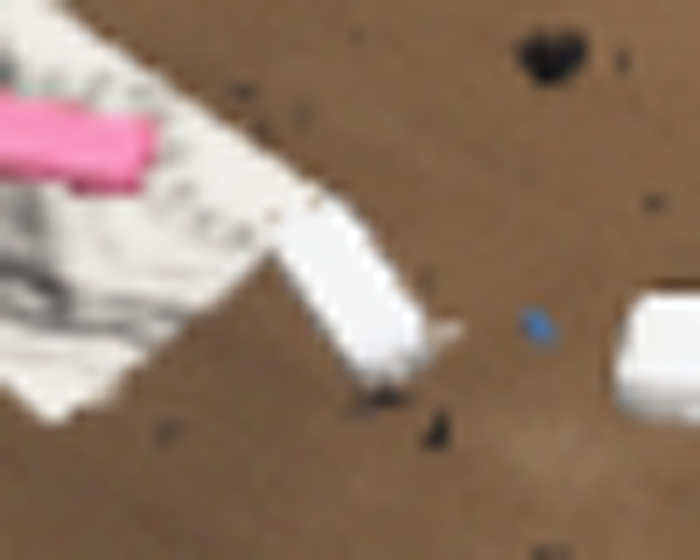

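```bash
cat >> h.py <<'E'
def plan(cur,tgt):
    "cur,tgt: x,y,z,yaw deg (tool down) -> tool-frame linear, twist rad"
    a=np.radians(cur[3]); d=np.array(tgt[:3])-cur[:3]
    X=[np.cos(a),np.sin(a),0];Y=[np.sin(a),-np.cos(a),0];Z=[0,0,-1]
    return np.round(np.array([X,Y,Z])@d,4), round(-np.radians(tgt[3]-cur[3]),4)
def step(cur,lin,tw):
    a=np.radians(cur[3])
    X=[np.cos(a),np.sin(a),0];Y=[np.sin(a),-np.cos(a),0];Z=[0,0,-1]
    return np.r_[np.array(cur[:3])+np.array([X,Y,Z]).T@lin, cur[3]-np.degrees(tw)]
E
python3 - <<'E'
from h import *
s,s2=pickle.load(open("s0.pkl","rb"))
p=[((u+.5)/14-.5+151,(v+.5)/14-.5+200) for u,v in[(272,170),(482,300),(435,388),(228,250)]]
e=w(s,p,.012);print(e.mean(0),e)
m=(e[0]+e[3])/2-(e[1]+e[2])/2; print("long",np.linalg.norm(m),np.degrees(np.arctan2(m[1],m[0])))
m=(e[0]+e[1])/2-(e[2]+e[3])/2; print("short",np.linalg.norm(m),np.degrees(np.arctan2(m[1],m[0])))
# check against the other cam: outline of unit
x=np.array([.973,-.230]);y=np.array([.230,.973]);o=np.array([.677,-.1183])
P=[[*(o+a*x+b*y),.058] for a,b in((.075,.075),(.075,-.075),(-.075,-.075),(-.075,.075))]+[[*(o-.092*x+b*y),.048] for b in(.065,-.065)]
print(proj(s,P));q=proj(s2,P); print(q, (q-[130,140])*3.6)
q=proj(s2,e);print((q-[162,174])*14)
print(plan([.253,.517,.237,63.942],[.538,-.085,.120,76.6]))
E
```

```text
[0.46120275 0.21455906 0.012     ] [[0.48272969 0.23651392 0.012     ]
 [0.45927527 0.18563144 0.012     ]
 [0.43886136 0.19286866 0.012     ]
 [0.46394469 0.24322222 0.012     ]]
long 0.05613520822450717 64.38454821119281
short 0.020802836301696256 -19.583682515090402
[[275.49135092 131.07723319]
 [321.13923994 146.41801004]
 [306.21558256 190.79084485]
 [259.48995865 174.5308153 ]
 [260.63699636 181.46115656]
 [300.87052405 195.52608614]]
[[298.34734286 163.7313286 ]
 [330.62788021 185.30988855]
 [302.09621554 208.35805762]
 [269.43275831 184.40850334]
 [267.94841653 190.42528515]
 [296.11303091 211.40647741]] [[606.0504343   85.43278295]
 [722.26036875 163.11559877]
 [619.54637593 246.08900743]
 [501.95792991 159.87061201]
 [496.6142995  181.53102654]
 [598.00691128 257.06331869]]
[[332.07967955 193.2814305 ]
 [429.79010865 331.5766001 ]
 [355.43405278 371.35397596]
 [264.61123388 228.16492201]]
(array([-0.4156,  0.5205,  0.117 ]), np.float64(-0.2209))
```

Call:
apply_moves --series '[{"claw": -1,"linear": [-0.035,0.044,0.01],"twist": 0},{"claw": -1,"linear": [-0.07,0.088,0.02],"twist": 0},{"claw": -1,"linear": [-0.105,0.132,0.03],"twist": 0},{"claw": -1,"linear": [-0.14,0.176,0.04],"twist": 0},{"claw": -1,"linear": [-0.175,0.22,0.05],"twist": 0}]' --newtons 20

```text
time: 0.82
eef_pos: [0.3738, 0.261, 0.1863]
tcp_rot: [180.0, -0.0, 64.0]
contact_force: [0.8, 0.6, -0.6]
width: 0.0441
```

Call:
apply_moves --series '[{"claw": -1,"linear": [-0.035,0.044,0.01],"twist": 0},{"claw": -1,"linear": [-0.07,0.088,0.02],"twist": 0},{"claw": -1,"linear": [-0.105,0.132,0.03],"twist": 0},{"claw": -1,"linear": [-0.14,0.176,0.04],"twist": 0},{"claw": -1,"linear": [-0.175,0.22,0.05],"twist": 0}]'

```text
time: 1.45
eef_pos: [0.4947, 0.007, 0.1363]
tcp_rot: [180.0, -0.0, 63.9]
contact_force: [1.0, 1.1, -0.2]
width: 0.0005
```

Run:
```python
from plant import *
from h import *
o=get_obs();print(o["time"],o["eef_pos"],o["tcp_rot"],o["contact_force"],o["width"])
c=step([.253,.517,.237,63.942],[-.35,.44,.1],0);print(c,plan(c,[.538,-.085,.12,76.6]))
```

```text
1.45 [0.49466448 0.00700312 0.13634169] [ 1.79980931e+02 -1.49427918e-02  6.39221710e+01] [ 1.00130087  1.0575119  -0.179376  ] 0.000497715596268981
[4.94525657e-01 9.29402488e-03 1.37000000e-01 6.39420000e+01] (array([-0.0656,  0.0805,  0.017 ]), np.float64(-0.2209))
```

Call:
apply_moves --series '[{"claw": -1,"linear": [-0.03,0.038,0.005],"twist": -0.12},{"claw": -1,"linear": [-0.06,0.075,0.01],"twist": -0.221},{"claw": -1,"linear": [-0.0656,0.0805,0.035],"twist": -0.221},{"claw": -1,"linear": [-0.0656,0.0805,0.075],"twist": -0.221},{"claw": -1,"linear": [-0.0656,0.0805,0.095],"twist": -0.221}]'

```text
time: 2.08
eef_pos: [0.5361, -0.0852, 0.0392]
tcp_rot: [-179.8, -0.0, 76.6]
contact_force: [-0.5, 0.7, 0.3]
width: 0.0005
```

Call:
apply_moves --series '[{"claw": -1,"linear": [0,0.005,0],"twist": 0},{"claw": -1,"linear": [0,0.012,0],"twist": 0},{"claw": -1,"linear": [0,0.02,0],"twist": 0},{"claw": -1,"linear": [0,0.025,0],"twist": 0},{"claw": -1,"linear": [0,0.025,0],"twist": 0}]'

```text
time: 2.7
eef_pos: [0.5627, -0.0915, 0.0421]
tcp_rot: [179.9, 0.0, 76.6]
contact_force: [-0.2, 0.3, 0.6]
width: 0.0006
```

Run:
```python
from plant import *
from h import *
o=get_obs();print(o["time"],o["eef_pos"],o["tcp_rot"],o["contact_force"],o["width"])
s=snapshot("scene");cv2.imwrite("pics/sc1.png",cv2.resize(s["image"][120:260,200:370],None,fx=4,fy=4))
```

```text
2.7 [ 0.56265005 -0.09147783  0.04208318] [1.79942712e+02 8.51614983e-03 7.66095713e+01] [-0.22128573  0.30524655  0.64240065] 0.0005939739248105546
```

View pics/sc1.png

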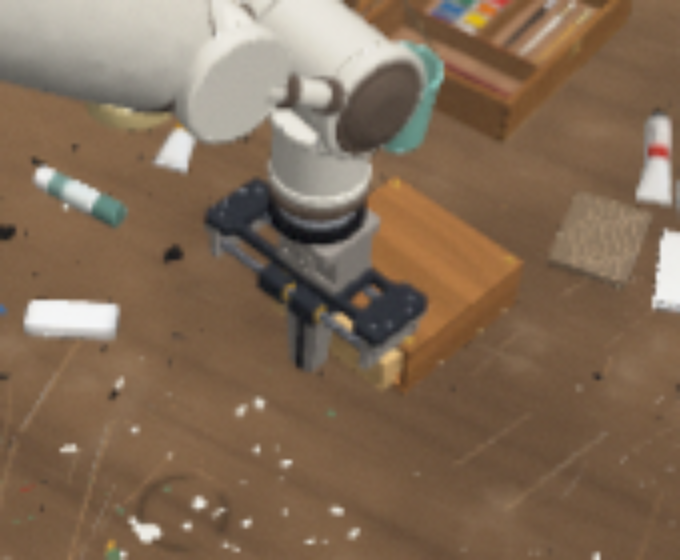

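Call:
apply_moves --series '[{"claw": -1,"linear": [0,0.003,0],"twist": 0},{"claw": -1,"linear": [0,0.006,0],"twist": 0},{"claw": -1,"linear": [0,0.009,0],"twist": 0},{"claw": -1,"linear": [0,0.011,0],"twist": 0},{"claw": -1,"linear": [0,0.012,0],"twist": 0}]'

```text
time: 3.38
eef_pos: [0.5737, -0.0941, 0.0416]
tcp_rot: [-180.0, -0.0, 76.6]
contact_force: [-0.4, 0.1, 0.9]
width: -0.0
```

Call:
apply_moves --series '[{"claw": -1,"linear": [0,0.001,0],"twist": 0},{"claw": -1,"linear": [0,0.002,0],"twist": 0},{"claw": -1,"linear": [0,0.003,0],"twist": 0},{"claw": -1,"linear": [0,0.004,0],"twist": 0},{"claw": -1,"linear": [0,0.005,0],"twist": 0}]'

```text
time: 4.0
eef_pos: [0.5779, -0.0951, 0.0415]
tcp_rot: [-179.9, 0.0, 76.6]
contact_force: [-3.5, 1.1, 2.8]
width: 0.0001
```

Call:
apply_moves --series '[{"claw": -1,"linear": [0,0.001,0],"twist": 0},{"claw": -1,"linear": [0,0.002,0],"twist": 0},{"claw": -1,"linear": [0,0.003,0],"twist": 0},{"claw": -1,"linear": [0,0.004,0],"twist": 0},{"claw": -1,"linear": [0,0.005,0],"twist": 0}]'

```text
time: 4.62
eef_pos: [0.5821, -0.096, 0.0413]
tcp_rot: [-179.8, 0.0, 76.6]
contact_force: [-6.4, 1.8, 4.1]
width: 0.0007
```

Call:
apply_moves --series '[{"claw": -1,"linear": [0,0.0005,0],"twist": 0},{"claw": -1,"linear": [0,0.001,0],"twist": 0},{"claw": -1,"linear": [0,0.0015,0],"twist": 0},{"claw": -1,"linear": [0,0.002,0],"twist": 0},{"claw": -1,"linear": [0,0.002,0],"twist": 0}]'

```text
time: 5.25
eef_pos: [0.5841, -0.0965, 0.0414]
tcp_rot: [-179.8, -0.0, 76.6]
contact_force: [-6.3, 2.2, 5.0]
width: 0.0
```

Call:
apply_moves --series '[{"claw": -1,"linear": [0,0.0005,0],"twist": 0},{"claw": -1,"linear": [0,0.001,0],"twist": 0},{"claw": -1,"linear": [0,0.0015,0],"twist": 0},{"claw": -1,"linear": [0,0.002,0],"twist": 0},{"claw": -1,"linear": [0,0.002,0],"twist": 0}]'

```text
time: 5.88
eef_pos: [0.586, -0.0969, 0.0413]
tcp_rot: [-179.8, 0.0, 76.6]
contact_force: [-5.2, 1.0, 4.1]
width: 0.0004
```

Call:
apply_moves --series '[{"claw": -1,"linear": [0,0.0005,0],"twist": 0},{"claw": -1,"linear": [0,0.001,0],"twist": 0},{"claw": -1,"linear": [0,0.0015,0],"twist": 0},{"claw": -1,"linear": [0,0.0015,0],"twist": 0},{"claw": -1,"linear": [0,0.0015,0],"twist": 0}]'

```text
time: 6.5
eef_pos: [0.5874, -0.0973, 0.0413]
tcp_rot: [-179.8, -0.0, 76.6]
contact_force: [-5.8, 0.4, 4.5]
width: 0.0003
```

Call:
apply_moves --series '[{"claw": -1,"linear": [0,0.0005,0],"twist": 0},{"claw": -1,"linear": [0,0.001,0],"twist": 0},{"claw": -1,"linear": [0,0.0015,0],"twist": 0},{"claw": -1,"linear": [0,0.0015,0],"twist": 0},{"claw": -1,"linear": [0,0.0015,0],"twist": 0}]'

```text
time: 7.12
eef_pos: [0.5883, -0.0975, 0.0413]
tcp_rot: [-179.7, 0.0, 76.6]
contact_force: [-8.0, 1.4, 6.8]
width: 0.0005
```

Call:
apply_moves --series '[{"claw": -1,"linear": [0,0.0005,0],"twist": 0},{"claw": -1,"linear": [0,0.001,0],"twist": 0},{"claw": -1,"linear": [0,0.001,0],"twist": 0},{"claw": -1,"linear": [0,0.001,0],"twist": 0},{"claw": -1,"linear": [0,0.001,0],"twist": 0}]'

```text
time: 7.75
eef_pos: [0.5886, -0.0976, 0.0412]
tcp_rot: [-179.6, 0.0, 76.6]
contact_force: [-10.8, 1.5, 7.5]
width: 0.0003
```

Call:
apply_moves --series '[{"claw": -1,"linear": [0,0.0005,0],"twist": 0},{"claw": -1,"linear": [0,0.001,0],"twist": 0},{"claw": -1,"linear": [0,0.001,0],"twist": 0},{"claw": -1,"linear": [0,0.001,0],"twist": 0},{"claw": -1,"linear": [0,0.001,0],"twist": 0}]'

```text
time: 8.38
eef_pos: [0.5889, -0.0976, 0.0412]
tcp_rot: [-179.5, 0.0, 76.6]
contact_force: [-13.3, 1.9, 10.3]
width: 0.0002
```

Call:
apply_moves --series '[{"claw": -1,"linear": [0,-0.03,0],"twist": 0},{"claw": -1,"linear": [0,-0.07,0],"twist": 0},{"claw": -1,"linear": [0,-0.11,0],"twist": 0},{"claw": -1,"linear": [0,-0.14,0],"twist": 0},{"claw": -1,"linear": [0,-0.15,0],"twist": 0}]'

```text
time: 9.0
eef_pos: [0.4453, -0.0633, 0.0415]
tcp_rot: [180.0, -0.0, 76.6]
contact_force: [-0.0, -0.2, -0.5]
width: 0.0003
```

Call:
apply_moves --series '[{"claw": 0,"linear": [0,0,-0.02],"twist": 0},{"claw": 0,"linear": [0,0,-0.05],"twist": 0},{"claw": 0,"linear": [0,0,-0.08],"twist": 0},{"claw": 0,"linear": [0,0,-0.09],"twist": 0},{"claw": 0,"linear": [0,0,-0.09],"twist": 0}]'

```text
time: 9.62
eef_pos: [0.447, -0.064, 0.1319]
tcp_rot: [179.9, 0.0, 76.6]
contact_force: [-0.4, -0.3, 0.6]
width: 0.046
```

Run:
```python
from plant import *
from h import *
o=get_obs();print(o["time"],o["eef_pos"],o["tcp_rot"],o["contact_force"],o["width"])
s=snapshot("scene");cv2.imwrite("pics/sc2.png",cv2.resize(s["image"][120:260,180:370],None,fx=4,fy=4))
c=[.253,.517,.237,63.942]
tot=.025+.012+.005+.005+.002+.002+.0015*2+.001*2
c=step(step(c,[-.35,.44,.1],0),[-.0656,.0805,.095],-.221); c=step(c,[0,tot-.15,-.09],0);print(c)
print(plan(c,[.461,.214,.13,-23.5]))
```

```text
9.625 [ 0.44696751 -0.06403545  0.13190521] [1.79903604e+02 1.46051157e-02 7.65984675e+01] [-0.41756134 -0.30308579  0.56863097] 0.04596628489944773
[ 4.46583407e-01 -6.32224922e-02  1.32000000e-01  7.66043673e+01]
(array([ 0.273 , -0.0502,  0.002 ]), np.float64(1.7472))
```

View pics/sc2.png

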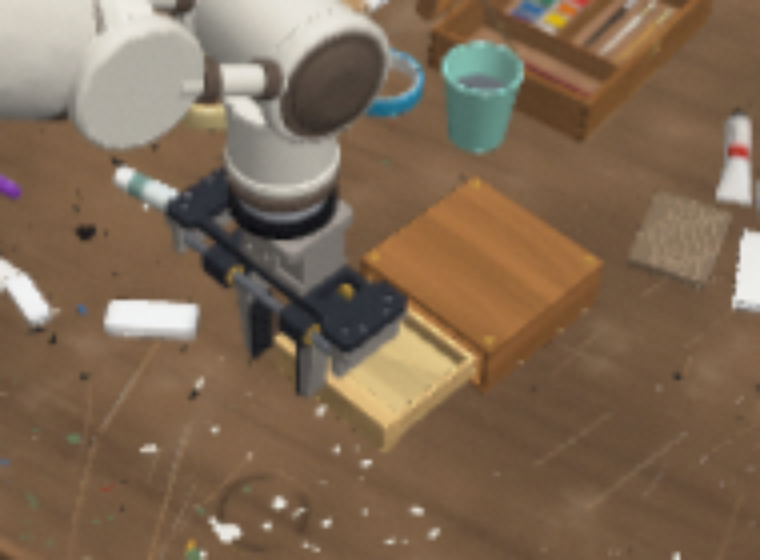

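Call:
apply_moves --series '[{"claw": 0,"linear": [0.03,-0.005,0],"twist": 0.175},{"claw": 0,"linear": [0.06,-0.01,0],"twist": 0.35},{"claw": 0,"linear": [0.09,-0.015,0],"twist": 0.525},{"claw": 0,"linear": [0.12,-0.02,0],"twist": 0.7},{"claw": 0,"linear": [0.15,-0.025,0],"twist": 0.875}]'

```text
time: 10.3
eef_pos: [0.4557, 0.089, 0.1299]
tcp_rot: [-179.9, 0.1, 26.1]
contact_force: [0.4, -0.5, 0.6]
width: 0.0462
```

Run:
```python
from h import *
c=step([.446583,-.063222,.132,76.6044],[.15,-.025,0],.875);print(c);print(plan(c,[.461,.214,.13,-23.5]))
```

```text
[ 0.45701414  0.08848888  0.132      26.47059293]
(array([ 0.0595, -0.1106,  0.002 ]), np.float64(0.8722))
```

Call:
apply_moves --series '[{"claw": 0,"linear": [0.012,-0.022,0],"twist": 0.175},{"claw": 0,"linear": [0.024,-0.044,0],"twist": 0.35},{"claw": 0,"linear": [0.036,-0.066,0],"twist": 0.525},{"claw": 0,"linear": [0.048,-0.089,0],"twist": 0.7},{"claw": 0,"linear": [0.0595,-0.1106,0.01],"twist": 0.872}]'

```text
time: 10.92
eef_pos: [0.4603, 0.2144, 0.1204]
tcp_rot: [180.0, 0.0, -23.8]
contact_force: [0.3, -0.0, -0.1]
width: 0.0458
```

Call:
apply_moves --series '[{"claw": 0,"linear": [0,0,0.02],"twist": 0},{"claw": 0,"linear": [0,0,0.04],"twist": 0},{"claw": 0,"linear": [0,0,0.06],"twist": 0},{"claw": 0,"linear": [0,0,0.072],"twist": 0},{"claw": 0,"linear": [0,0,0.072],"twist": 0}]'

```text
time: 11.55
eef_pos: [0.4593, 0.2133, 0.048]
tcp_rot: [179.9, 0.2, -23.5]
contact_force: [1.2, -1.2, -0.4]
width: 0.0461
```

Run:
```python
from plant import *
from h import *
o=get_obs();print(o["time"],o["eef_pos"],o["tcp_rot"],o["contact_force"],o["width"])
s=snapshot("scene");cv2.imwrite("pics/sc3.png",cv2.resize(s["image"][140:240,130:250],None,fx=6,fy=6,interpolation=cv2.INTER_CUBIC))
s=snapshot("top");cv2.imwrite("pics/tp3.png",cv2.resize(s["image"][170:260,120:240],None,fx=6,fy=6,interpolation=cv2.INTER_CUBIC))
```

```text
11.55 [0.45932056 0.21325049 0.04804315] [ 1.79891191e+02  1.57127443e-01 -2.34962706e+01] [ 1.22772498 -1.18887722 -0.38249656] 0.046141791822344354
```

View pics/sc3.png

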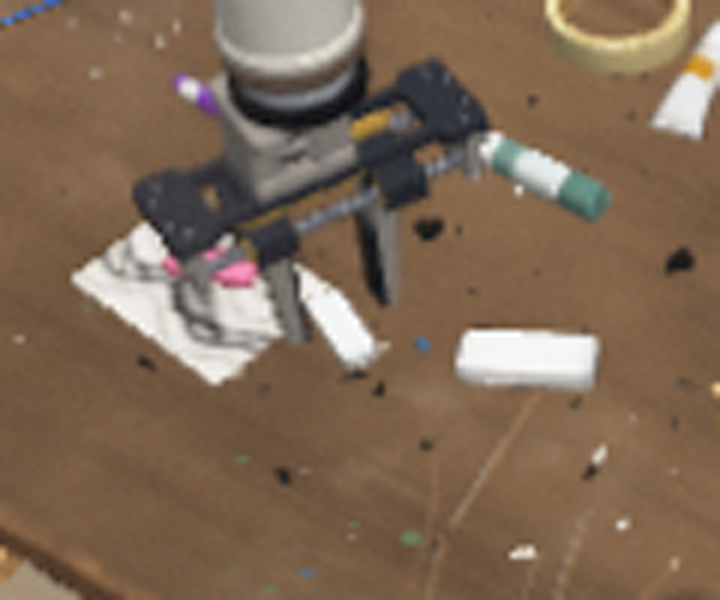

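View pics/tp3.png

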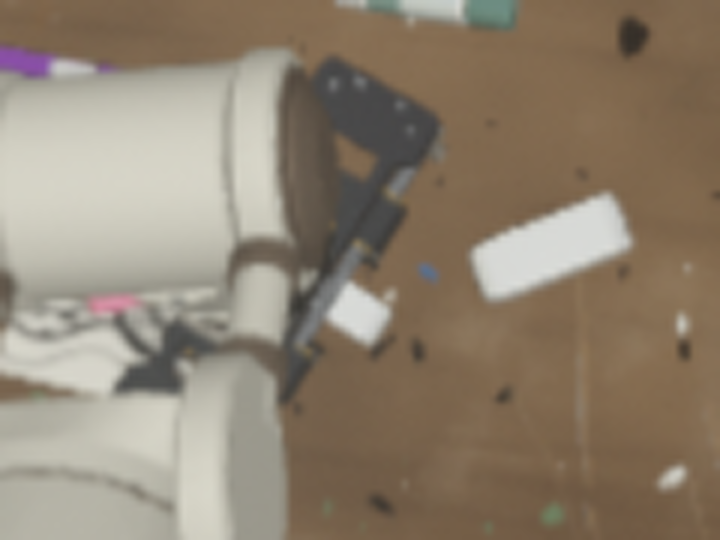

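Call:
apply_moves --series '[{"claw": 0,"linear": [0,0,0.012],"twist": 0},{"claw": 0,"linear": [0,0,0.023],"twist": 0},{"claw": 0,"linear": [0,0,0.023],"twist": 0},{"claw": -1,"linear": [0,0,0.023],"twist": 0},{"claw": -1,"linear": [0,0,0.023],"twist": 0}]' --newtons 12

```text
time: 12.28
eef_pos: [0.4609, 0.2136, 0.027]
tcp_rot: [-180.0, -0.0, -23.5]
contact_force: [0.2, -0.5, -0.3]
width: 0.0277
```

Call:
apply_moves --series '[{"claw": -1,"linear": [0,0,0],"twist": 0},{"claw": -1,"linear": [0,0,0],"twist": 0},{"claw": -1,"linear": [0,0,-0.01],"twist": 0},{"claw": -1,"linear": [0,0,-0.04],"twist": 0},{"claw": -1,"linear": [0,0,-0.07],"twist": 0}]'

```text
time: 12.9
eef_pos: [0.4604, 0.2135, 0.0978]
tcp_rot: [180.0, 0.0, -23.5]
contact_force: [0.2, 1.7, -0.5]
width: 0.022
```

Run:
```python
from plant import *
from h import *
o=get_obs();print(o["time"],o["eef_pos"],o["tcp_rot"],o["contact_force"],o["width"])
s=snapshot("scene");cv2.imwrite("pics/sc4.png",cv2.resize(s["image"][140:240,130:250],None,fx=6,fy=6,interpolation=cv2.INTER_CUBIC))
pickle.dump(s,open("s4.pkl","wb"))
s=snapshot("top");cv2.imwrite("pics/tp4.png",cv2.resize(s["image"][150:240,230:330],None,fx=7,fy=6.5,interpolation=cv2.INTER_CUBIC))
pickle.dump(s,open("t4.pkl","wb"))
```

```text
12.9 [0.46041046 0.21349089 0.0978045 ] [ 1.79993172e+02  1.11886024e-02 -2.34965503e+01] [ 0.22792404  1.71508685 -0.54821128] 0.022022546530885197
```

View pics/sc4.png

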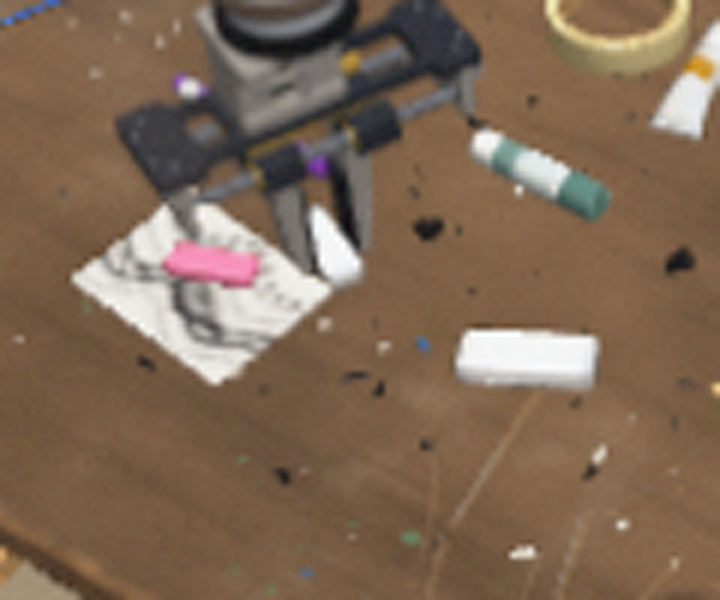

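View pics/tp4.png

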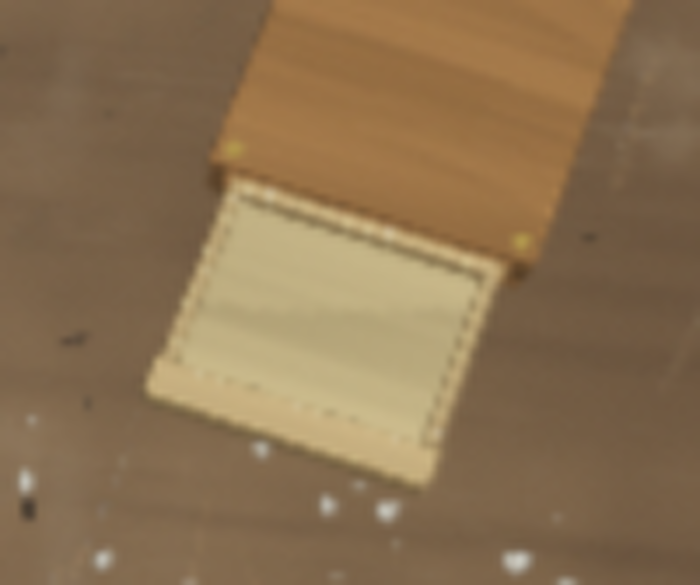

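Run:
```python
from h import *
s=pickle.load(open("t4.pkl","rb"))
f=w(s,[((u+.5)/7-.5+230,(v+.5)/6.5-.5+150) for u,v in[(148,394),(425,488)]],.048)
d=f[0]-f[1];m=f.mean(0);print(f,m,np.linalg.norm(d),np.degrees(np.arctan2(d[1],d[0])))
x=np.array([.973,-.230]);o=np.array([.677,-.1183]); print("exp face",o-.187*x,"in",o-.125*x, "in from face",m[:2]+.062*x)
c=[.461,.214,.097,-23.5]; t=[.5552,-.0895,.097,-13.4]; print(plan(c,t))
```

```text
[[ 0.5102757  -0.01382655  0.048     ]
 [ 0.48037589 -0.13640543  0.048     ]] [ 0.4953258  -0.07511599  0.048     ] 0.1261728125451924 76.291927022152
exp face [ 0.495049 -0.07529 ] in [ 0.555375 -0.08955 ] in from face [ 0.5556518  -0.08937599]
(array([0.2074, 0.2408, 0.    ]), np.float64(-0.1763))
```

Call:
apply_moves --series '[{"claw": -1,"linear": [0.03,0.035,0],"twist": -0.03},{"claw": -1,"linear": [0.07,0.081,0],"twist": -0.08},{"claw": -1,"linear": [0.11,0.128,0],"twist": -0.12},{"claw": -1,"linear": [0.145,0.168,0],"twist": -0.176},{"claw": -1,"linear": [0.175,0.203,0],"twist": -0.176}]'

```text
time: 13.62
eef_pos: [0.54, -0.0443, 0.0957]
tcp_rot: [-180.0, 0.1, -13.4]
contact_force: [-0.0, 0.2, -0.3]
width: 0.0218
```

Run:
```python
from h import *
c=step([.461,.214,.097,-23.5],[.175,.203,0],-.176);print(c,plan(c,[.5554,-.0895,.051,-13.4]))
```

```text
[  0.54053945  -0.04194428   0.097      -13.41594281] (array([0.0255, 0.0428, 0.046 ]), np.float64(-0.0003))
```

Call:
apply_moves --series '[{"claw": -1,"linear": [0.014,0.024,0],"twist": 0},{"claw": -1,"linear": [0.0255,0.0428,0],"twist": 0},{"claw": -1,"linear": [0.0255,0.0428,0],"twist": 0},{"claw": -1,"linear": [0.0255,0.0428,0.01],"twist": 0},{"claw": -1,"linear": [0.0255,0.0428,0.02],"twist": 0}]'

```text
time: 14.25
eef_pos: [0.5545, -0.0886, 0.0756]
tcp_rot: [-180.0, 0.1, -13.3]
contact_force: [-0.1, 1.0, -0.4]
width: 0.0222
```

Run:
```python
from plant import *
from h import *
o=get_obs();print(o["time"],o["eef_pos"],o["tcp_rot"],o["contact_force"],o["width"])
s=snapshot("scene");cv2.imwrite("pics/sc5.png",cv2.resize(s["image"][130:240,210:340],None,fx=6,fy=5.4,interpolation=cv2.INTER_CUBIC))
s=snapshot("top");cv2.imwrite("pics/tp5.png",cv2.resize(s["image"][150:240,220:330],None,fx=7,fy=6.5,interpolation=cv2.INTER_CUBIC))
```

```text
14.25 [ 0.55445765 -0.0886308   0.07555335] [-1.79982369e+02  6.01045537e-02 -1.33264547e+01] [-0.07489297  0.99474523 -0.4150483 ] 0.022233340404014482
```

View pics/sc5.png

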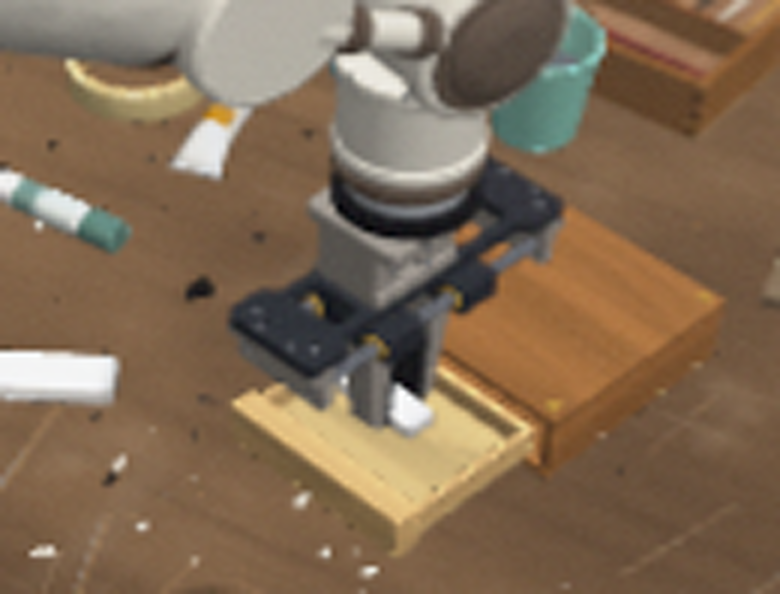

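View pics/tp5.png

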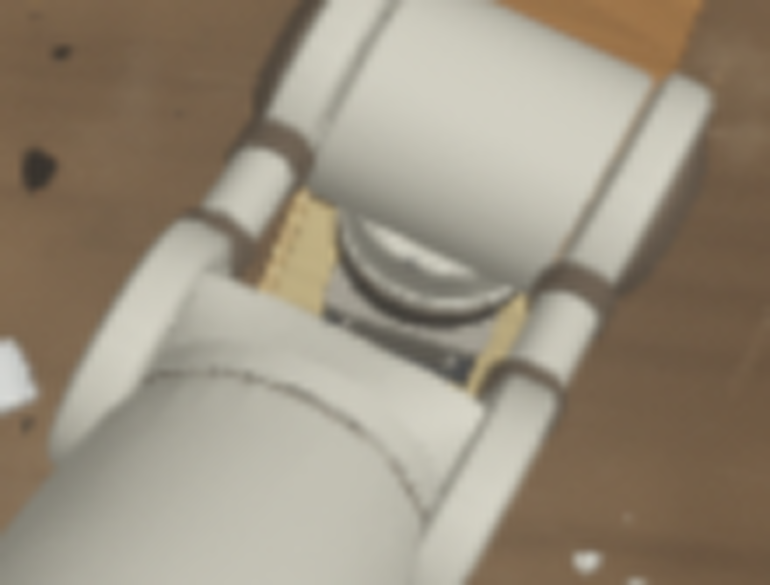

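Call:
apply_moves --series '[{"claw": -1,"linear": [0,0,0.008],"twist": 0},{"claw": -1,"linear": [0,0,0.015],"twist": 0},{"claw": -1,"linear": [0,0,0.02],"twist": 0},{"claw": -1,"linear": [0,0,0.024],"twist": 0},{"claw": -1,"linear": [0,0,0.025],"twist": 0}]'

```text
time: 14.98
eef_pos: [0.5549, -0.0899, 0.0513]
tcp_rot: [-180.0, 0.0, -13.4]
contact_force: [0.4, 0.5, -0.1]
width: 0.0221
```

Call:
apply_moves --series '[{"claw": -1,"linear": [0,0,0.001],"twist": 0},{"claw": -1,"linear": [0,0,0.001],"twist": 0},{"claw": -0.25,"linear": [0,0,0.001],"twist": 0},{"claw": -0.25,"linear": [0,0,0.001],"twist": 0},{"claw": -0.25,"linear": [0,0,0.001],"twist": 0}]'

```text
time: 15.6
eef_pos: [0.5551, -0.09, 0.0507]
tcp_rot: [180.0, -0.0, -13.4]
contact_force: [0.2, -0.3, -0.5]
width: 0.0343
```

Call:
apply_moves --series '[{"claw": -0.25,"linear": [0,0,-0.005],"twist": 0},{"claw": -0.25,"linear": [0,0,-0.02],"twist": 0},{"claw": -0.25,"linear": [0,0,-0.045],"twist": 0},{"claw": -0.25,"linear": [0,0,-0.07],"twist": 0},{"claw": -0.25,"linear": [0,0,-0.09],"twist": 0}]'

```text
time: 16.23
eef_pos: [0.5557, -0.0902, 0.1432]
tcp_rot: [180.0, -0.1, -13.4]
contact_force: [0.2, -0.1, 0.2]
width: 0.0347
```

Run:
```python
from h import *
c=[.5554,-.0895,.141,-13.42]; t=[.445,-.0637,.10,76.6]; print(plan(c,t))
```

```text
(array([-0.1134,  0.0005,  0.041 ]), np.float64(-1.5711))
```

Call:
apply_moves --series '[{"claw": -1,"linear": [-0.03,0,0],"twist": -0.17},{"claw": -1,"linear": [-0.07,0,0],"twist": -0.34},{"claw": -1,"linear": [-0.11,0,0],"twist": -0.51},{"claw": -1,"linear": [-0.1134,0.0005,0],"twist": -0.68},{"claw": -1,"linear": [-0.1134,0.0005,0],"twist": -0.85}]'

```text
time: 16.85
eef_pos: [0.4445, -0.0641, 0.1418]
tcp_rot: [179.9, -0.1, 35.6]
contact_force: [-0.5, -0.2, -0.1]
width: 0.0003
```

Call:
apply_moves --series '[{"claw": -1,"linear": [0,0,0.01],"twist": -0.17},{"claw": -1,"linear": [0,0,0.02],"twist": -0.34},{"claw": -1,"linear": [0,0,0.03],"twist": -0.51},{"claw": -1,"linear": [0,0,0.04],"twist": -0.68},{"claw": -1,"linear": [0,0,0.04],"twist": -0.721}]'

```text
time: 17.48
eef_pos: [0.4445, -0.0641, 0.1009]
tcp_rot: [-180.0, -0.0, 76.7]
contact_force: [0.7, 0.3, -0.4]
width: 0.0003
```

Run:
```python
from plant import *
from h import *
o=get_obs();print(o["time"],o["eef_pos"],o["tcp_rot"],o["contact_force"],o["width"])
s=snapshot("scene");cv2.imwrite("pics/sc6.png",cv2.resize(s["image"][130:240,210:340],None,fx=6,fy=5.4,interpolation=cv2.INTER_CUBIC))
s=snapshot("top");cv2.imwrite("pics/tp6.png",cv2.resize(s["image"][150:240,220:330],None,fx=7,fy=6.5,interpolation=cv2.INTER_CUBIC))
```

```text
17.475 [ 0.444479   -0.06407298  0.10094022] [-1.79994928e+02 -2.28022762e-03  7.67385111e+01] [ 0.67307917  0.29557603 -0.35566498] 0.0003199947191061288
```

View pics/sc6.png

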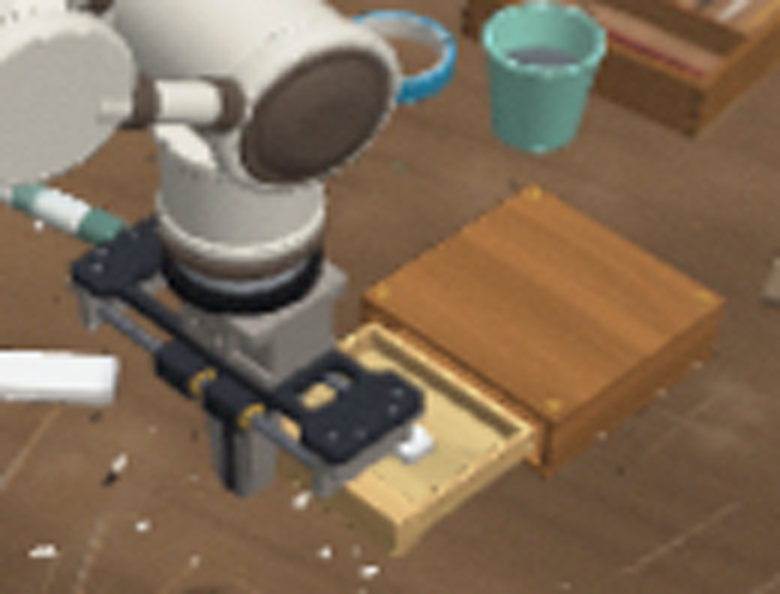

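View pics/tp6.png

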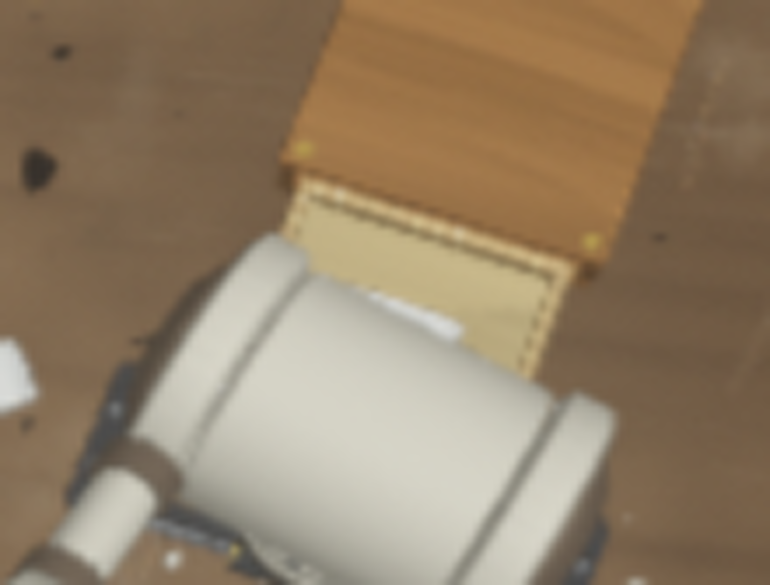

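Call:
apply_moves --series '[{"claw": -1,"linear": [0,0,0.03],"twist": 0},{"claw": -1,"linear": [0,0,0.059],"twist": 0},{"claw": -1,"linear": [0,0.01,0.059],"twist": 0},{"claw": -1,"linear": [0,0.02,0.059],"twist": 0},{"claw": -1,"linear": [0,0.03,0.059],"twist": 0}]'

```text
time: 18.2
eef_pos: [0.476, -0.0719, 0.0433]
tcp_rot: [179.8, 0.0, 76.6]
contact_force: [-0.1, -0.9, -0.0]
width: 0.0003
```

Call:
apply_moves --series '[{"claw": -1,"linear": [0,0.004,0],"twist": 0},{"claw": -1,"linear": [0,0.007,0],"twist": 0},{"claw": -1,"linear": [0,0.01,0],"twist": 0},{"claw": -1,"linear": [0,0.013,0],"twist": 0},{"claw": -1,"linear": [0,0.017,0],"twist": 0}]'

```text
time: 18.82
eef_pos: [0.4896, -0.0748, 0.0414]
tcp_rot: [-179.9, -0.0, 76.6]
contact_force: [-3.2, 1.1, 1.6]
width: 0.0005
```

Call:
apply_moves --series '[{"claw": -1,"linear": [0,0.005,0],"twist": 0},{"claw": -1,"linear": [0,0.01,0],"twist": 0},{"claw": -1,"linear": [0,0.015,0],"twist": 0},{"claw": -1,"linear": [0,0.02,0],"twist": 0},{"claw": -1,"linear": [0,0.025,0],"twist": 0}]'

```text
time: 19.45
eef_pos: [0.5146, -0.0807, 0.0413]
tcp_rot: [-179.9, -0.0, 76.6]
contact_force: [-4.5, 1.1, 0.6]
width: 0.0005
```

Call:
apply_moves --series '[{"claw": -1,"linear": [0,0.006,0],"twist": 0},{"claw": -1,"linear": [0,0.012,0],"twist": 0},{"claw": -1,"linear": [0,0.018,0],"twist": 0},{"claw": -1,"linear": [0,0.024,0],"twist": 0},{"claw": -1,"linear": [0,0.03,0],"twist": 0}]'

```text
time: 20.08
eef_pos: [0.5438, -0.0878, 0.0413]
tcp_rot: [-179.9, 0.0, 76.6]
contact_force: [-5.5, 0.3, 0.2]
width: 0.0003
```

Call:
apply_moves --series '[{"claw": -1,"linear": [0,0.006,0],"twist": 0},{"claw": -1,"linear": [0,0.012,0],"twist": 0},{"claw": -1,"linear": [0,0.018,0],"twist": 0},{"claw": -1,"linear": [0,0.023,0],"twist": 0},{"claw": -1,"linear": [0,0.028,0],"twist": 0}]'

```text
time: 20.7
eef_pos: [0.5708, -0.0943, 0.0413]
tcp_rot: [-179.9, 0.0, 76.6]
contact_force: [-6.2, 0.7, 0.9]
width: 0.0005
```

Call:
apply_moves --series '[{"claw": -1,"linear": [0,0.002,0],"twist": 0},{"claw": -1,"linear": [0,0.004,0],"twist": 0},{"claw": -1,"linear": [0,0.006,0],"twist": 0},{"claw": -1,"linear": [0,0.008,0],"twist": 0},{"claw": -1,"linear": [0,0.01,0],"twist": 0}]'

```text
time: 21.32
eef_pos: [0.5805, -0.0966, 0.0414]
tcp_rot: [-179.9, 0.0, 76.6]
contact_force: [-7.5, 0.6, 0.9]
width: 0.0005
```

Call:
apply_moves --series '[{"claw": -1,"linear": [0,0.001,0],"twist": 0},{"claw": -1,"linear": [0,0.002,0],"twist": 0},{"claw": -1,"linear": [0,0.003,0],"twist": 0},{"claw": -1,"linear": [0,0.004,0],"twist": 0},{"claw": -1,"linear": [0,0.005,0],"twist": 0}]'

```text
time: 21.95
eef_pos: [0.5852, -0.0977, 0.0413]
tcp_rot: [-179.9, 0.0, 76.6]
contact_force: [-6.6, -0.2, 2.0]
width: 0.0003
```

Call:
apply_moves --series '[{"claw": -1,"linear": [0,0.0005,0],"twist": 0},{"claw": -1,"linear": [0,0.001,0],"twist": 0},{"claw": -1,"linear": [0,0.0015,0],"twist": 0},{"claw": -1,"linear": [0,0.002,0],"twist": 0},{"claw": -1,"linear": [0,0.002,0],"twist": 0}]'

```text
time: 22.58
eef_pos: [0.5872, -0.0982, 0.0414]
tcp_rot: [-179.9, 0.0, 76.6]
contact_force: [-6.0, 1.3, 1.3]
width: 0.0002
```

Call:
apply_moves --series '[{"claw": -1,"linear": [0,0.0005,0],"twist": 0},{"claw": -1,"linear": [0,0.001,0],"twist": 0},{"claw": -1,"linear": [0,0.0015,0],"twist": 0},{"claw": -1,"linear": [0,0.002,0],"twist": 0},{"claw": -1,"linear": [0,0.002,0],"twist": 0}]'

```text
time: 23.2
eef_pos: [0.5882, -0.0984, 0.0413]
tcp_rot: [-179.8, 0.0, 76.6]
contact_force: [-10.5, 1.1, 4.9]
width: -0.0002
```

Call:
apply_moves --series '[{"claw": -1,"linear": [0,0.0005,0],"twist": 0},{"claw": -1,"linear": [0,0.001,0],"twist": 0},{"claw": -1,"linear": [0,0.001,0],"twist": 0},{"claw": -1,"linear": [0,0.001,0],"twist": 0},{"claw": -1,"linear": [0,0.001,0],"twist": 0}]'

```text
time: 23.82
eef_pos: [0.5886, -0.0985, 0.0413]
tcp_rot: [-179.7, 0.0, 76.6]
contact_force: [-12.3, 0.9, 6.6]
width: 0.0006
```

Call:
apply_moves --series '[{"claw": -1,"linear": [0,0.0004,0],"twist": 0},{"claw": -1,"linear": [0,0.0008,0],"twist": 0},{"claw": -1,"linear": [0,0.0008,0],"twist": 0},{"claw": -1,"linear": [0,0.0008,0],"twist": 0},{"claw": -1,"linear": [0,0.0008,0],"twist": 0}]'

```text
time: 24.45
eef_pos: [0.5889, -0.0986, 0.0413]
tcp_rot: [-179.6, 0.0, 76.6]
contact_force: [-14.1, 1.8, 9.1]
width: 0.0006
```

Call:
apply_moves --series '[{"claw": -1,"linear": [0,-0.01,0],"twist": 0},{"claw": -1,"linear": [0,-0.03,0],"twist": 0},{"claw": -1,"linear": [0,-0.07,0],"twist": 0},{"claw": -1,"linear": [0,-0.11,0],"twist": 0},{"claw": -1,"linear": [0,-0.14,0],"twist": 0}]'

```text
time: 25.08
eef_pos: [0.4557, -0.0668, 0.0424]
tcp_rot: [179.7, 0.0, 76.6]
contact_force: [0.3, 0.5, -0.1]
width: 0.0006
```

Call:
apply_moves --series '[{"claw": -1,"linear": [0.03,-0.02,-0.02],"twist": 0},{"claw": -1,"linear": [0.07,-0.05,-0.04],"twist": 0},{"claw": -1,"linear": [0.1,-0.07,-0.06],"twist": 0},{"claw": -1,"linear": [0.13,-0.07,-0.09],"twist": 0},{"claw": -1,"linear": [0.15,-0.07,-0.12],"twist": 0}]'

```text
time: 25.7
eef_pos: [0.4236, 0.0969, 0.1638]
tcp_rot: [179.7, -0.1, 76.7]
contact_force: [1.1, -0.8, 0.0]
width: 0.0004
```

Run:
```python
from plant import *
from h import *
o=get_obs();print(o["time"],o["eef_pos"],o["tcp_rot"],o["contact_force"],o["width"])
s=snapshot("scene");cv2.imwrite("pics/sc7.png",cv2.resize(s["image"][130:240,130:340],None,fx=3.7,fy=3.7,interpolation=cv2.INTER_CUBIC))
s=snapshot("top");cv2.imwrite("pics/tp7.png",cv2.resize(s["image"][120:205,240:330],None,fx=7,fy=7,interpolation=cv2.INTER_CUBIC))
```

```text
25.7 [0.4235723  0.09687292 0.16380363] [ 1.79690727e+02 -9.72289351e-02  7.66578555e+01] [ 1.1300806  -0.80431672  0.00288082] 0.00039004905066286947
```

View pics/sc7.png

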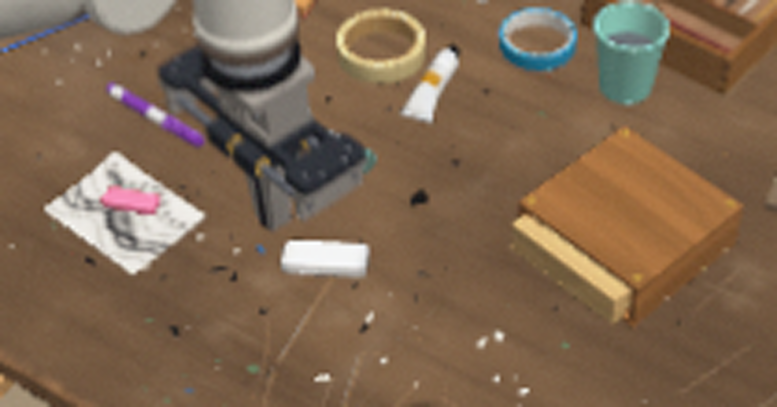

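View pics/tp7.png

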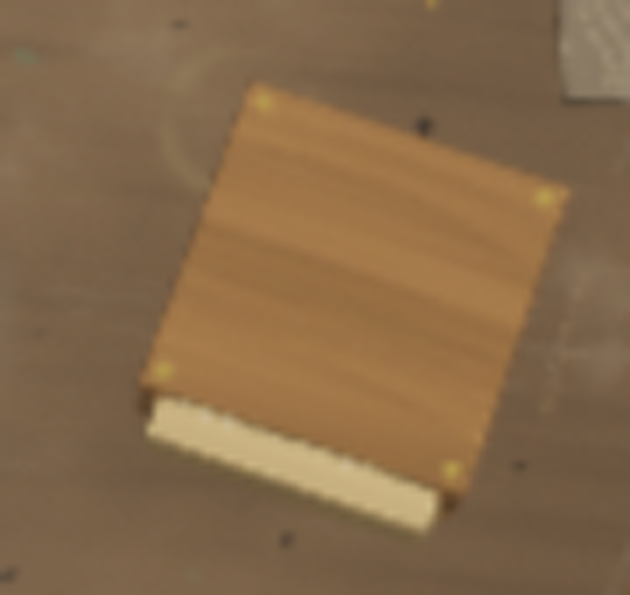

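Call:
apply_moves --series '[{"claw": -1,"linear": [0,0,0],"twist": 0},{"claw": -1,"linear": [0,0,0],"twist": 0},{"claw": -1,"linear": [0,0,0],"twist": 0},{"claw": -1,"linear": [0,0,0],"twist": 0},{"claw": -1,"linear": [0,0,0],"twist": 0}]'

```text
time: 26.42
eef_pos: [0.4217, 0.0954, 0.1614]
tcp_rot: [-180.0, 0.0, 76.6]
contact_force: [-0.0, -0.1, 0.7]
width: 0.0006
```

Run:
```python
from plant import *
print(finish_job())
```

```text
the job is handed in; nothing more can be done
None
```

The white eraser is in the drawer and the drawer is caught shut; I handed the job in at about 26 s, and it reported no verdict.

- **Opening:** I pressed the drawer front to its stop with about 17 N measured at the wrist, let go, and it sprang fully out.
- **Placing:** I took the smaller white eraser, the one lying by the paper, and laid it near the middle of the drawer floor. The pictures after I let go showed it inside the drawer.
- **Closing:** I pushed the drawer in to the same stop, again about 17 N, and backed away. In the last top picture the drawer front sits at the same pixels as at the start, so it is caught.
- **Other things:** The arm ended clear and touching nothing. I steered clear of the glue stick, marker and white tube. By eye, the marker was where it began in the last picture; I made no measured before-and-after check on any of them, the glue stick was mostly hidden by the gripper and the tube was outside the crop I viewed.

One reading I cannot explain: at the stop, the wrist also showed an upward force of about 9 to 10 N. It is counted in the 17 N, so the total stayed well under 30 N. I could not see the eraser once the drawer was shut, so that it still lies flat rests on the earlier pictures and the slow push.

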